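# Slide the finned mould core home and latch it

## Robot

A 7-joint arm with a two-finger parallel gripper is mounted at the origin on a cart in front of the work surface, level with it; the furniture and walls round the work are solid. World frame = base frame: x ahead of the robot, y to its left, z up, the work surface at z = 0. Lengths are in m, angles in rad, forces in N, time in s.
With the tool pointing down it reaches from about 0.425 to 0.875 m from the base axis. Payload 8.4 kg.
Tool frame: the origin (TCP) lies midway between the tips of the shut fingers; the grasp point (between the pads) lies 19 mm behind it; x points along the fingers, y is the direction in which the jaws open and shut, and the axes are right-handed (so a half turn about x gives the same grasp; the last joint's range is limited). The gripper opens to 87 mm and grips with 3 to 60 N. Pads are 19 mm wide; open, the fingers measure 117 mm over their backs; the gripper's body (75 mm by 190 mm) begins 51 mm behind the grasp point.
Start: joints at [1.198, 0.333, 0.04, 1.465, -0.013, 1.343, -0.059], TCP at [0.176, -0.626, 0.223] pointing down, gripper open.
Joint ranges: [-2.58, 2.58], [-0.38, 2.09], [-1.3, 1.39], [0.25, 2.4], [-1.5, 4.64], [0.08, 2.09], [-2.65, 2.65]. Speed limits (rad/s): [2.22, 2.22, 2.79, 2.79, 3.14, 3.14, 3.14].

## Interface

Orientations are given as a rotation vector (axis times angle).
In Python, from plant import status, imaging, ctrl, spot_in, outline_of gives the robot as it stands.
- The arm moves only by the tool play_rows, never from a script. Its argument "steps" is a list of rows, each a list of 4 numbers: the shift along the world's x, y, z in mm, then the turn about the world's z in degrees. A call has 1 to 10 rows; each row shifts and turns the pose as measured when the row begins; what a row does not reach is not made up. A row lasts 1/10 s, in which the tool goes at most 50 mm and 8.59 degrees, less where a joint would pass 70% of its speed; a pose out of reach is approached as far as the arm can. A call with a gripper value outside its range is refused whole. "fingers" is the opening in per cent of the stroke, from 0 (shut) to 100 (fully open), set as the call begins (left out, the last holds). The fingers move at their own pace and stop on an object; the grip force is fixed at half the most. Time passes only in rows, so rows that do not move let the fingers close. It gives the time, the measured TCP pose, the force and the opening at its end, in the units of the state.
- status.observe(): the state, without advancing time (a new reading comes with each control period).
- imaging.grab_frame(name): name is "side" or "top"; returns the picture (400x640x3 uint8, red, green, blue); there is no depth.
- imaging.camera_model(name): a dict with "intrinsics" (3x3 intrinsics, pixels), "R" (3x3) and "t" (3): a world point X has camera coordinates R X + t. Camera axes: x right, y down, z forward; pixel columns grow to the right and rows downward; lengths in m; the calibration is good to about 2 mm. A picture is of the moment at which its call begins. camera_model takes no time and is no camera call.
- ctrl.close_job(): hands the job in, once; it reports no verdict.
Trained networks look in the newest picture that a camera, given by its name, has taken for a name from the list of things; names that differ only in an ending like _2 or _b are one class to them, and where a whole thing is asked for, a point or a joint stands for the part that bears it (a point fixed in the world has none). Each returns a list of dicts, best first, with "confidence" (0 to 1); they miss things now and then, are a little off and sometimes report something else, mostly with a low value. They report only what shows in the picture. A call takes as long as a camera call. They do not tell look-alikes from the thing itself.
- spot_in(camera, thing): "extent" ([centre column, centre row, width, height] in pixels, round what is visible of it).
- outline_of(camera, thing): "mask" (400x640 bool, what is visible of it) and "extent" ([centre column, centre row, width, height] in pixels, round what is visible of it).
The state is a dict: "clock": time; "joints": joint angles; "dq": joint speeds; "tau": joint torques, N m; "tool_pos": TCP position; "orientation": TCP orientation; "wrist_force": force on the tool from outside, world axes, zero at the start; "wrist_torque": the same for the moment, N m; "opening": opening from 0.0 (shut) to 1.0 (fully open).
Only numpy, scipy, OpenCV 4.12 (cv2) and the standard library are available. Lean on these libraries where they do the work, as an engineer would, in place of code of your own. Each camera call takes 0.05 s, during which the arm holds its last target.

## Task

Close the small prototype mould on the bench: push the loose finned core along the base plate so that its fins run in between the fins of the fixed cavity block, fully home until its shoulder meets their noses. Then turn the latch's ball knob clockwise, seen from above, to its stop, so that the tongue lies straight across behind the core and it cannot back out. Do not disturb the step block, the hex key or the clamp strap lying next to the mould.

Things in the scene. Friction and masses are not known exactly. Their poses are not given: they have to be found in the camera images.
- mould: fixed mould half; origin on the bench under the middle line of its fins; x: the direction in which the core is pushed home, z up. Steel base plate 16 mm thick, x -165 to +125, y -124 to +72 mm. Aluminium cavity block on it at x 80 to 125, y -62 to +62, up to z 60 mm. A 6 mm stop pin stands at x -9, y -66, up to z 30 mm.
- fixed_noses (a point): tip of the middle one of the cavity block's five upright fins, half-way up (x 30, y 0, z 34 mm of the mould, same axes). The fins are 10 mm thick, the last 11 mm tapering to a 5 mm round nose; they stand at y = -48, -24, 0, 24, 48 mm (14 mm gaps), reach from the block back to this x, and are 52 mm high above the bench.
- core_centre (a point): middle of the loose aluminium core (0.6 kg) lying on the base plate (sliding takes 4 to 12 N): 87 long, 100 wide, 36 mm high; x: back to fins. Flat back at x -43.5; solid body to its shoulder at x -3.5; four such fins, 10 mm thick, tapered, to x +43.5 at y = -36, -12, 12, 36 mm. Too wide to grasp: push; its back stays flat on two parted fingers advancing. Play in the gaps: 2 mm a side.
- core_home (a point): fixed point on the mould, at x 33.5, y 0, z 34 mm of it, where the core's middle stands when the core is fully home; same axes as the mould. The core's back face is then at x -10 mm of the mould.
- knob_ball (a point): centre of the smooth black ball knob, 40 mm in diameter, 74 mm above the bench, at x -20, y -96 mm of the mould; nothing above it. Fingers slip off unless they grip it across its widest part, at the height of its centre. It turns in place about the vertical with the dark tongue below it (16 mm wide, reaching 70 mm from the axis, z 22 to 32 mm).
- latch (a joint): angle of ball knob and tongue in rad, growing clockwise from above. About 0: the tongue points back, away from the cavity block, beside the core's way; 1.3: at the stop, the tongue lies along the mould's y, straight across behind the core, 2 mm from its back when the core is home. Stays where it is left; friction about 0.1 N m. A core that is not home blocks it.
- step_block_c (a point): stepped dark steel packing block, 48x66x40 mm, 10 mm above its underside; bystander on the bench left of the mould
- hex_key_c (a point): L-shaped hex key, 37x108x7 mm, lying on the bench left of the mould; bystander; 10 mm above its underside
- clamp_strap_c (a point): clamp strap with two holes, 76x27x14 mm, on the bench right of the mould; bystander; 10 mm above its underside
Not all that is in view belongs to the job. Of the things shaped like the part that bears core_centre, the aluminium one is meant.

How it is judged:
On the way, in this order (a step that is already met when the one before it is completed fails the run):
1. the core is home: its fins are between the fixed fins and its shoulder is within 4 mm of their noses (x of core_centre in the frame of core_home above -0.004 m and distance between core_centre and core_home below 0.006 m and angle between the x axis of core_centre and the x axis of mould, either way round below 0.08 rad), for 0.2 s.
2. the latch is turned across behind the core (value of joint latch above 1.17 rad), for 0.2 s.
At the end, for the whole second after the job is handed in: The core lies flat on the base plate between the fixed fins, its shoulder within 4 mm of their noses (middle within 6 mm of its home point, square within 0.08 rad), and the latch stands within 0.13 rad of its stop at 1.3 rad, behind the core (all of step 1 and angle between core_centre's own z axis and vertical below 0.05 rad and value of joint latch above 1.17 rad); the robot touches nothing.
It fails at once if a bystander (step block, hex key or clamp strap) is moved by more than 20 mm (distance of any of step_block_c, hex_key_c, clamp_strap_c from where it was at the start of the episode above 0.02 m).
It also fails if it takes over 51 s, if anything falls off the work surface, if the arm or the gripper's body presses on something with over 40 N, if the wrist force passes 120 N, or if a joint passes its speed limit or range.

## Working session

There is one attempt and no reset: what is moved stays moved. The work goes in short steps, Python scripts to look and compute and a tool call to move; the robot and the scene stay as the last step left them, time stands still between calls to the robot, and variables do not carry over. Pictures are saved under pics/ and viewed, and the job is handed in when it is done.

Besides the shell and the picture viewer there is one more tool, called after "Request:" by a JSON object that holds its "op" and its "data". play_rows: Moves the arm, as the interface text tells. Its arguments: {"type":"object","properties":{"steps":{"type":"array"},"fingers":{"type":"number"}},"required":["steps"]}

```bash
ls; mkdir -p pics; python3 - <<'E'
from plant import status, imaging
import cv2
s=status.observe();print({k:s[k] for k in('clock','tool_pos','orientation','wrist_force','opening')})
for n in('side','top'):
    im=imaging.grab_frame(n);cv2.imwrite(f'pics/{n}0.png',im[:,:,::-1]);c=imaging.camera_model(n);print(n,c)
E
```

```text
pics
{'clock': 0.0, 'tool_pos': array([ 0.17564136, -0.62532074,  0.22164237]), 'orientation': array([ 2.07527748,  0.28769992, -2.07590983]), 'wrist_force': array([-0.02420185,  0.3872917 , -0.16253464]), 'opening': 1.003882660371066}
side {'intrinsics': array([[360.83194296,   0.        , 317.86543652],
       [  0.        , 360.83194296, 197.85537397],
       [  0.        ,   0.        ,   1.        ]]), 'R': array([[-0.874267  , -0.48532832, -0.01065988],
       [-0.32107406,  0.59457159, -0.73715404],
       [ 0.36409979, -0.64104684, -0.67564065]]), 't': array([0.4045969 , 0.37313161, 0.5375517 ])}
top {'intrinsics': array([[370.11017036,   0.        , 315.71730972],
       [  0.        , 370.11017036, 193.01832542],
       [  0.        ,   0.        ,   1.        ]]), 'R': array([[-0.02092553, -0.99920698,  0.03387524],
       [-0.99926049,  0.01980939, -0.03295539],
       [ 0.03225821, -0.0345398 , -0.99888258]]), 't': array([-0.21042255,  0.59347141,  0.91433573])}
```

View pics/top0.png

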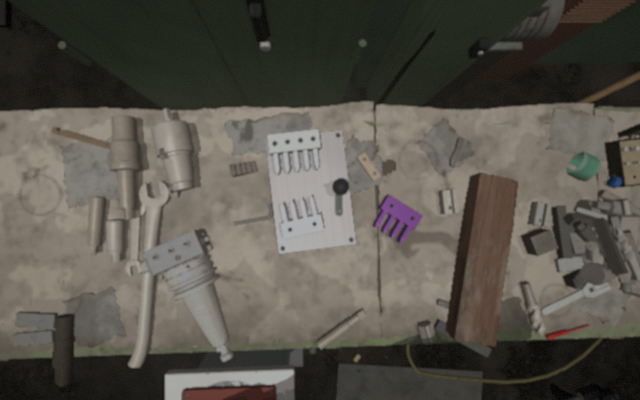

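View pics/side0.png

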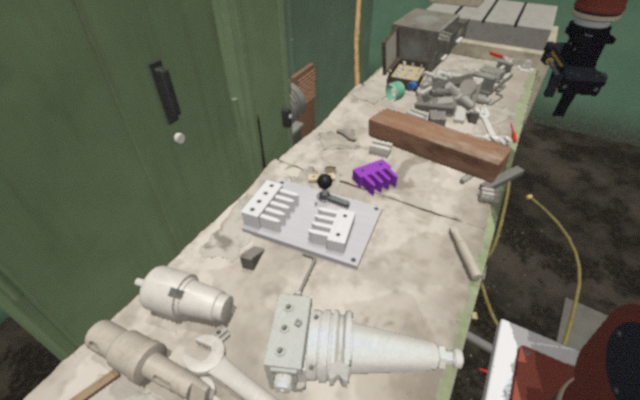

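```bash
cat > h.py <<'E'
import numpy as np,cv2
from plant import status, imaging, ctrl, spot_in, outline_of
def proj(n,P):
    c=imaging.camera_model(n);X=np.atleast_2d(P)@c['R'].T+c['t'];u=X@c['intrinsics'].T
    return u[:,:2]/u[:,2:]
def back(n,uv,z):
    c=imaging.camera_model(n);uv=np.atleast_2d(uv)
    d=np.linalg.solve(c['intrinsics'],np.c_[uv,np.ones(len(uv))].T)
    d=(c['R'].T@d).T;o=-c['R'].T@c['t']
    return o+d*((z-o[2])/d[:,2])[:,None]
E
python3 - <<'E'
from h import *
im=imaging.grab_frame('top')
crop=im[110:270,220:440];cv2.imwrite('pics/z0.png',cv2.resize(crop,None,fx=3.6,fy=3.6,interpolation=cv2.INTER_CUBIC)[:,:,::-1])
for t in('mould','core_centre','knob_ball','latch','step_block_c','hex_key_c','clamp_strap_c'):
    for i,r in enumerate(outline_of('top',t)[:3]):
        m=r['mask'].astype(np.uint8)
        rect=cv2.minAreaRect(cv2.findNonZero(m))
        print(t,round(r['confidence'],2),np.round(r['extent'],1),rect,m.sum())
        np.save(f'{t}{i}.npy',m)
print(status.observe()['clock'])
E
```

```text
mould 0.91 [308.7 193.4  91.  124.4] ((309.71051025390625, 190.2777099609375), (119.8075942993164, 78.54329681396484), 83.24642944335938) 8186
core_centre 0.86 [398.1 221.1  50.4  48.4] ((395.2352600097656, 219.941162109375), (42.8746452331543, 35.67170333862305), 30.963754653930664) 1202
core_centre 0.84 [301.2 219.3  44.7  39.2] ((299.69293212890625, 217.73907470703125), (35.25999069213867, 42.00670623779297), 77.6609115600586) 1018
knob_ball 0.6 [339.9 197.4  17.1  39.5] ((340.5, 197.0), (36.0, 15.0), 90.0) 341
step_block_c 0.65 [241.8 170.3  26.4  14.6] ((242.5270233154297, 169.1621551513672), (13.97391414642334, 27.290233612060547), 80.53767395019531) 350
hex_key_c 0.43 [253.4 217.5  35.8  13.8] ((254.91748046875, 219.212890625), (10.171733856201172, 39.50292205810547), 66.19405364990234) 158
clamp_strap_c 0.82 [366.9 166.4  19.1  31. ] ((367.9999694824219, 166.5), (30.23116111755371, 11.094003677368164), 56.30992889404297) 315
0.5
```

View pics/z0.png

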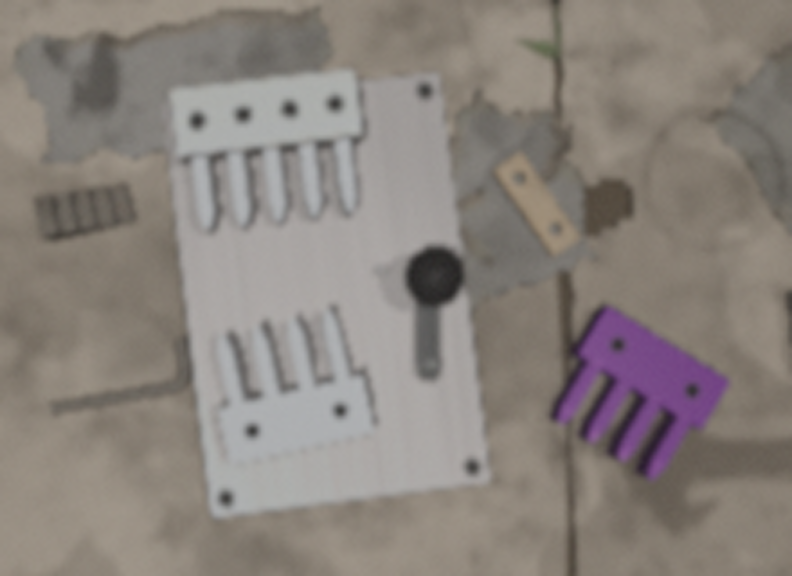

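```bash
cat > fit.py <<'E'
from h import *
from scipy.optimize import least_squares
def T(p,L):
    L=np.atleast_2d(L);c,s=np.cos(p[2]),np.sin(p[2])
    return np.c_[p[0]+c*L[:,0]-s*L[:,1],p[1]+s*L[:,0]+c*L[:,1],L[:,2]]
def fit(n,L,uv,p0):
    r=least_squares(lambda p:(proj(n,T(p,L))-uv).ravel(),p0,loss='soft_l1')
    return r.x,(proj(n,T(r.x,L))-uv)
E
cat > m1.py <<'E'
from fit import *
z=lambda a:np.array(a,float)/3.6+[220-.36,110-.36]
Lm=np.array([[-165,-124,16],[-165,72,16],[125,-124,16],[-20,-96,74]]+[[30,y,52] for y in(48,24,0,-24,-48)],float)/1000
um=z([(490,483),(212,516),(438,75),(435,276),(207,230),(243,225),(278,222),(314,217),(348,212)])
pm,res=fit('top',Lm,um,[.6,0,0]);print('mould',pm,np.degrees(pm[2]));print(res.round(1).tolist())
Lc=np.array([[-43.5,-50,52],[-43.5,50,52]]+[[43.5,y,52] for y in(36,12,-12,-36)],float)/1000
uc=z([(375,430),(227,462),(222,335),(262,322),(298,314),(332,307)])
pc,res=fit('top',Lc,uc,[.6,0,0]);print('core',pc,np.degrees(pc[2]));print(res.round(1).tolist())
home=T(pm,[[.0335,0,.034]])[0];print('home',home)
c,s=np.cos(pm[2]),np.sin(pm[2]);d=pc[:2]-home[:2];print('core rel home in mould',[c*d[0]+s*d[1],-s*d[0]+c*d[1]],np.degrees(pc[2]-pm[2]))
im=imaging.grab_frame('top');big=cv2.resize(im[110:270,220:440],None,fx=3.6,fy=3.6,interpolation=cv2.INTER_CUBIC)[:,:,::-1].copy()
def dr(p,L,col,cl=True):
    q=((proj('top',T(p,np.array(L,float)/1000))-[220,110])*3.6).round().astype(int);cv2.polylines(big,[q],cl,col,1)
dr(pm,[[-165,-124,16],[-165,72,16],[125,72,16],[125,-124,16]],(0,0,255))
dr(pm,[[80,-62,60],[80,62,60],[125,62,60],[125,-62,60]],(0,0,255))
for y in(-48,-24,0,24,48):dr(pm,[[80,y-5,52],[41,y-5,52],[30,y,52],[41,y+5,52],[80,y+5,52]],(0,0,255))
for y in(-36,-12,12,36):dr(pc,[[-3.5,y-5,52],[32,y-5,52],[43.5,y,52],[32,y+5,52],[-3.5,y+5,52]],(255,0,0))
dr(pc,[[-43.5,-50,52],[-43.5,50,52],[-3.5,50,52],[-3.5,-50,52]],(255,0,0))
cv2.imwrite('pics/ov1.png',big)
E
python3 m1.py
```

```text
mould [ 0.6115794  -0.18027662  0.10239233] 5.866648148718208
[[0.3, -0.0], [-0.6, 0.9], [0.2, -1.3], [-0.5, 0.1], [-0.1, -0.1], [-0.1, 0.1], [0.1, -0.2], [0.0, -0.0], [0.5, 0.2]]
core [ 0.53375739 -0.18298479  0.17373291] 9.95416260982507
[[0.4, 0.6], [0.5, -0.1], [0.7, -1.7], [-0.6, -0.0], [-0.7, 0.2], [-0.4, 0.3]]
home [ 0.64490394 -0.17685246  0.034     ]
core rel home in mould [np.float64(-0.11119122564640802), np.float64(0.005260467503903508)] 4.087514461106863
```

View pics/ov1.png

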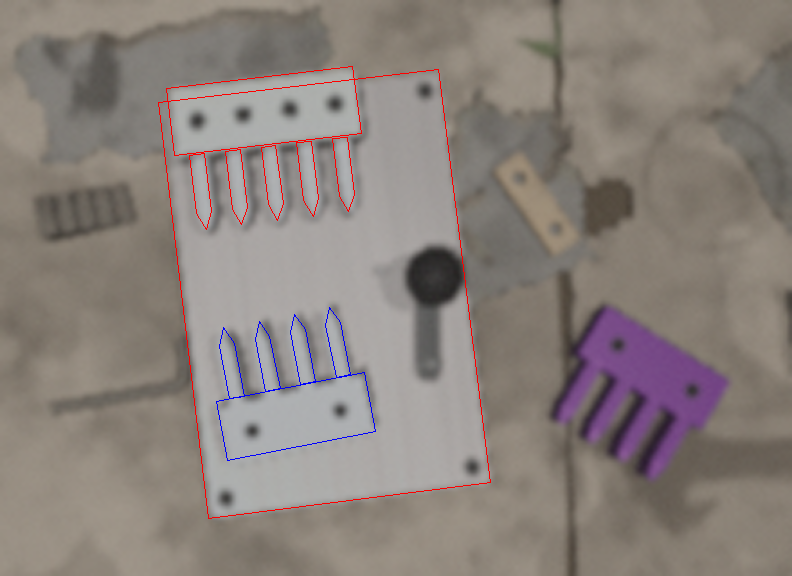

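```bash
python3 - <<'E'
from fit import *
from scipy.spatial.transform import Rotation as R
s=status.observe();print(R.from_rotvec(s['orientation']).as_matrix().round(3),s['joints'].round(3))
pm=[.6116,-.1803,.1024];pc=[.5338,-.1830,.1737]
print('ball',T(pm,[[-.02,-.096,.074]]), 'core back', T(pc,[[-.0435,0,.034]]),'tcp start 25mm behind',T(pc,[[-.078,0,.036]]))
print('via',T(pm,[[-.165,0,.036]]),'tcp home',T(pm,[[-.0195,0,.036]]))
E
```

```text
[[-0.     0.27  -0.963]
 [ 0.    -0.963 -0.27 ]
 [-1.    -0.    -0.   ]] [ 1.198  0.333  0.04   1.465 -0.013  1.343 -0.058]
ball [[ 0.601518   -0.27784155  0.074     ]] core back [[ 0.49095459 -0.19051801  0.034     ]] tcp start 25mm behind [[ 0.45697374 -0.19648057  0.036     ]]
via [[ 0.44746432 -0.19716649  0.036     ]] tcp home [[ 0.59220215 -0.18229331  0.036     ]]
```

Request:
{"op": "play_rows", "data": {"steps": [[26,40,0,-1],[26,40,0,-1],[26,40,0,-1],[26,40,0,-1],[26,40,0,-1],[26,40,0,-1],[26,40,0,0],[26,40,0,0],[26,40,0,0],[26,40,0,0]], "fingers": 60}}

```text
clock: 1.55
tool_pos: [0.4362, -0.2153, 0.2231]
orientation: [2.14, 0.156, -2.141]
wrist_force: [0.5, 0.5, 0.4]
opening: 0.599
```

Request:
{"op": "play_rows", "data": {"steps": [[16,17,-40,1.6],[0,0,-45,0],[0,0,-40,0],[0,0,-30,0],[0,0,-20,0],[0,0,0,0]]}}

```text
clock: 2.15
tool_pos: [0.4583, -0.1882, 0.0458]
orientation: [2.125, 0.198, -2.106]
wrist_force: [-0.5, -0.6, 0.4]
opening: 0.6
```

```bash
cat > look.py <<'E'
import sys
from h import *
from scipy.spatial.transform import Rotation as R
i=sys.argv[1]
for n in ('top','side'):
    im=imaging.grab_frame(n);r=(slice(110,270),slice(220,440)) if n=='top' else (slice(140,280),slice(210,420))
    cv2.imwrite(f'pics/{n}{i}.png',cv2.resize(im[r],None,fx=3.6,fy=3.6,interpolation=cv2.INTER_CUBIC)[:,:,::-1])
s=status.observe();M=R.from_rotvec(s['orientation']).as_matrix()
print(s['clock'],s['tool_pos'].round(4),'jaw deg',np.degrees(np.arctan2(M[1,1],M[0,1]))%180,'down',M[:,0].round(3),'F',s['wrist_force'].round(1),'j',s['joints'].round(2),s['opening'])
E
python3 look.py 2
```

```text
2.25 [ 0.4602 -0.189   0.0486] jaw deg 101.14174847183517 down [ 0.013 -0.009 -1.   ] F [0.2 0.3 0.5] j [ 0.64  0.21 -0.37  2.02  0.1   0.91 -1.16] 0.5972452228212347
```

View pics/top2.png

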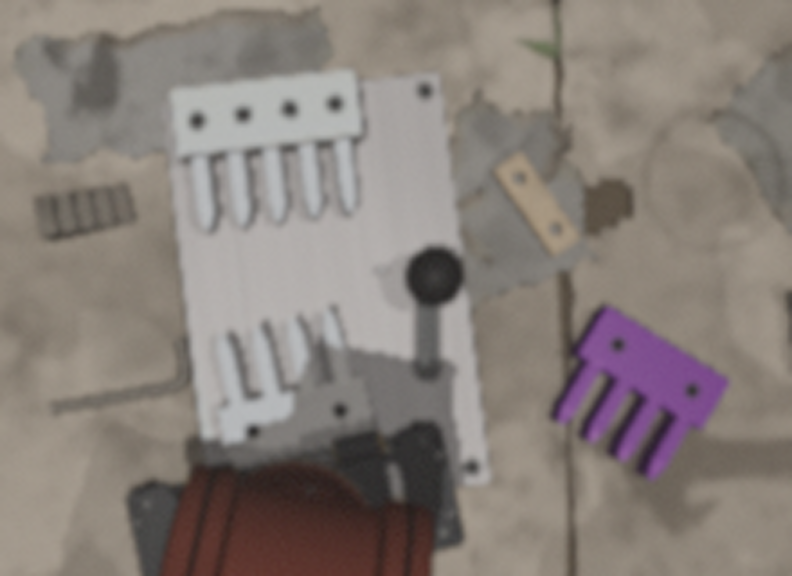

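View pics/side2.png

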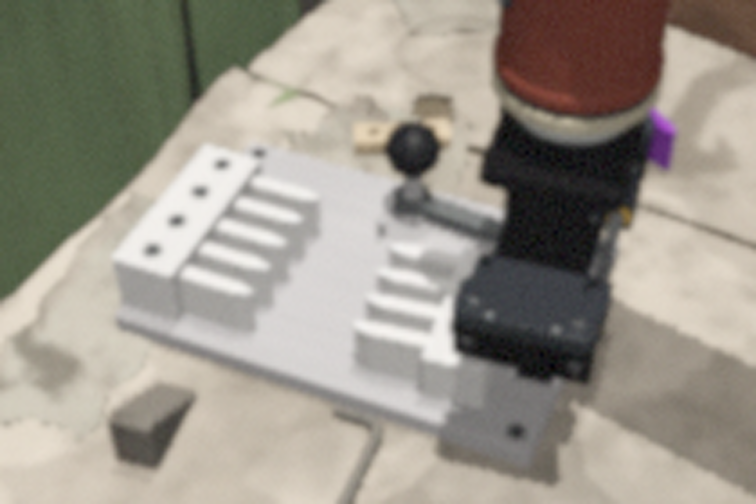

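Request:
{"op": "play_rows", "data": {"steps": [[-5,-4,-6,-1],[-1,-3,-6,0],[0,0,0,0],[0,0,0,0]]}}

```text
clock: 2.65
tool_pos: [0.4563, -0.1985, 0.04]
orientation: [2.144, 0.17, -2.104]
wrist_force: [-0.0, 0.5, -0.9]
opening: 0.599
```

```bash
python3 look.py 3
```

```text
2.75 [ 0.4563 -0.1984  0.0399] jaw deg 99.97691672591225 down [ 0.02  -0.012 -1.   ] F [-0.1  0.4  0.4] j [ 0.65  0.22 -0.36  2.03  0.11  0.89 -1.17] 0.6011867297824819
```

Request:
{"op": "play_rows", "data": {"steps": [[10,2,-1,0],[8,1.5,-1,0],[4,0.7,0,0],[2,0.4,0,0],[0,0,0,0]]}}

```text
clock: 3.25
tool_pos: [0.4823, -0.1931, 0.0379]
orientation: [2.142, 0.171, -2.105]
wrist_force: [-0.9, -0.4, 0.8]
opening: 0.6
```

```bash
python3 look.py 4
```

```text
3.35 [ 0.4822 -0.1931  0.0379] jaw deg 100.002325179343 down [ 0.019 -0.012 -1.   ] F [-0.2 -0.5 -0.1] j [ 0.62  0.26 -0.36  1.98  0.13  0.9  -1.21] 0.5997995087620356
```

View pics/side4.png

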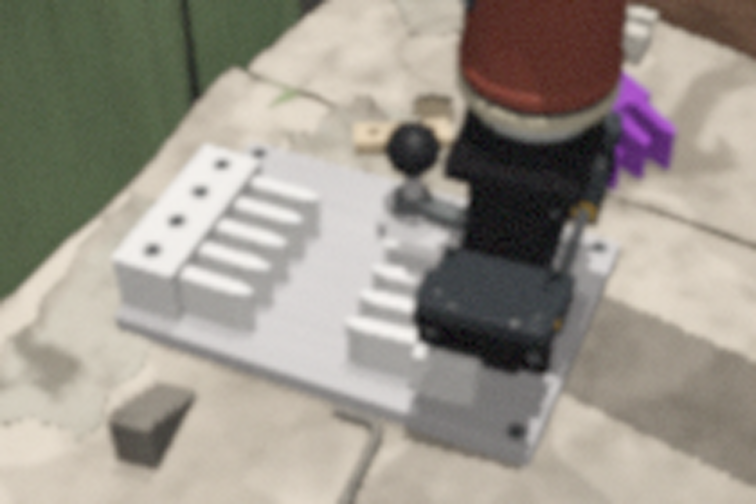

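Request:
{"op": "play_rows", "data": {"steps": [[6,0.6,0,-0.5],[6,0.6,0,-0.5],[6,0.6,0,-0.5],[6,0.6,0,-0.5],[6,0.6,0,-0.6],[6,0.6,0,-0.6],[6,0.6,0,-0.6],[0,0,0,0]]}}

```text
clock: 4.15
tool_pos: [0.5269, -0.1886, 0.0378]
orientation: [2.179, 0.095, -2.146]
wrist_force: [-0.5, -0.4, 0.0]
opening: 0.602
```

```bash
python3 look.py 5
```

```text
4.25 [ 0.5264 -0.1886  0.0377] jaw deg 95.8384432199255 down [ 0.016 -0.013 -1.   ] F [-0.1  0.3 -0.1] j [ 0.56  0.33 -0.35  1.89  0.15  0.93 -1.33] 0.6057471221194294
```

View pics/side5.png

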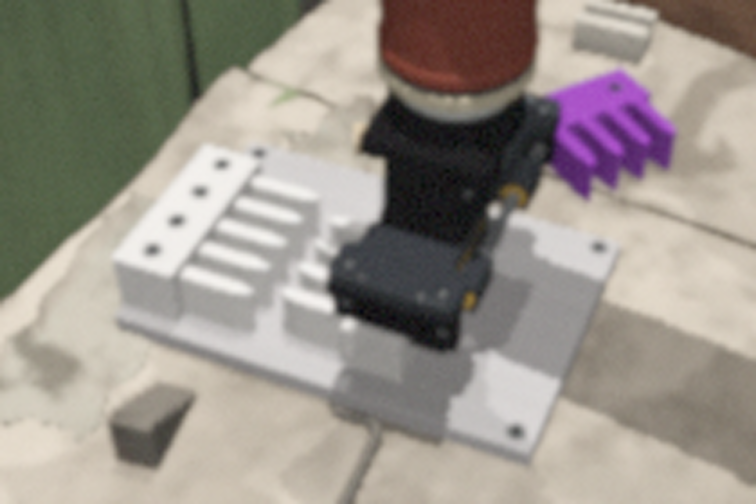

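View pics/top5.png

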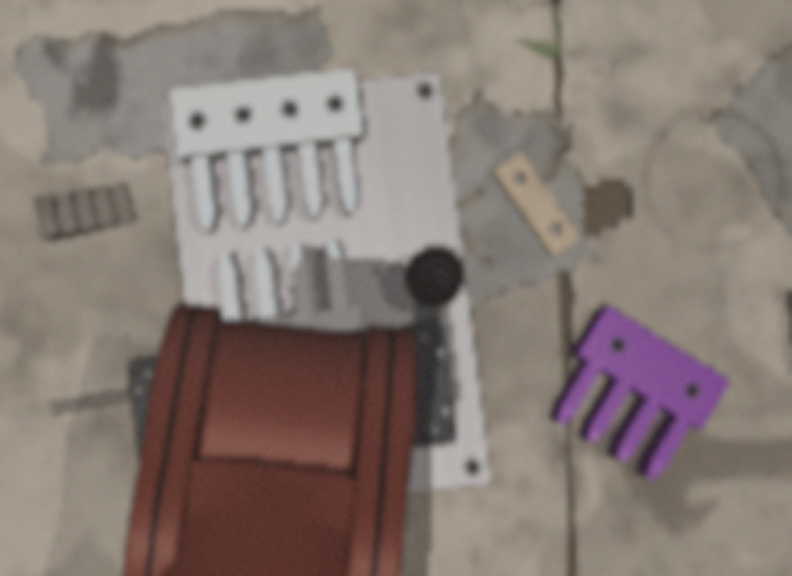

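Request:
{"op": "play_rows", "data": {"steps": [[6,0.6,0,0],[6,0.6,0,0],[6,0.6,0,0],[6,0.6,0,0],[6,0.6,0,0],[6,0.6,0,0],[6,0.6,0,0],[4,0.4,0,0]]}}

```text
clock: 5.05
tool_pos: [0.5738, -0.1852, 0.0374]
orientation: [2.175, 0.092, -2.151]
wrist_force: [-4.1, -0.0, 2.6]
opening: 0.598
```

```bash
python3 look.py 6
```

```text
5.15 [ 0.5743 -0.1849  0.0374] jaw deg 95.76437440852199 down [ 0.013 -0.014 -1.   ] F [0.2 0.1 0.2] j [ 0.51  0.41 -0.34  1.78  0.18  0.96 -1.38] 0.6001282521652386
```

View pics/side6.png

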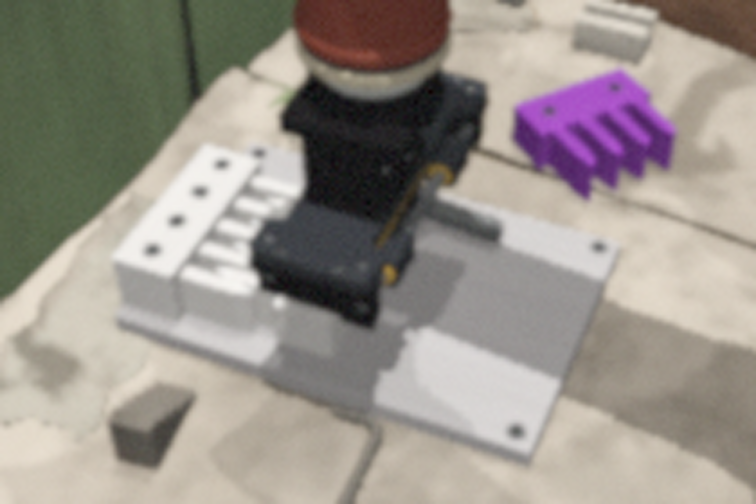

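Request:
{"op": "play_rows", "data": {"steps": [[4,0.4,0,0],[4,0.4,0,0],[4,0.4,0,0],[2,0.2,0,0]]}}

```text
clock: 5.55
tool_pos: [0.5887, -0.1834, 0.0373]
orientation: [2.175, 0.093, -2.151]
wrist_force: [-5.3, -1.3, 2.7]
opening: 0.6
```

Request:
{"op": "play_rows", "data": {"steps": [[2,0.2,0,0],[2,0.2,0,0]]}}

```text
clock: 5.75
tool_pos: [0.5904, -0.1833, 0.037]
orientation: [2.169, 0.092, -2.157]
wrist_force: [-16.5, -0.4, 12.5]
opening: 0.6
```

Request:
{"op": "play_rows", "data": {"steps": [[2,0.2,0,0],[2,0.2,0,0]]}}

```text
clock: 5.95
tool_pos: [0.5903, -0.1834, 0.0366]
orientation: [2.16, 0.092, -2.167]
wrist_force: [-12.4, -0.2, 8.9]
opening: 0.6
```

```bash
python3 look.py 7
```

```text
6.05 [ 0.5903 -0.1834  0.0365] jaw deg 95.68891663038579 down [-0.003 -0.014 -1.   ] F [-12.6  -0.6   8.6] j [ 0.49  0.45 -0.34  1.73  0.19  1.   -1.39] 0.6021566380168816
```

View pics/side7.png

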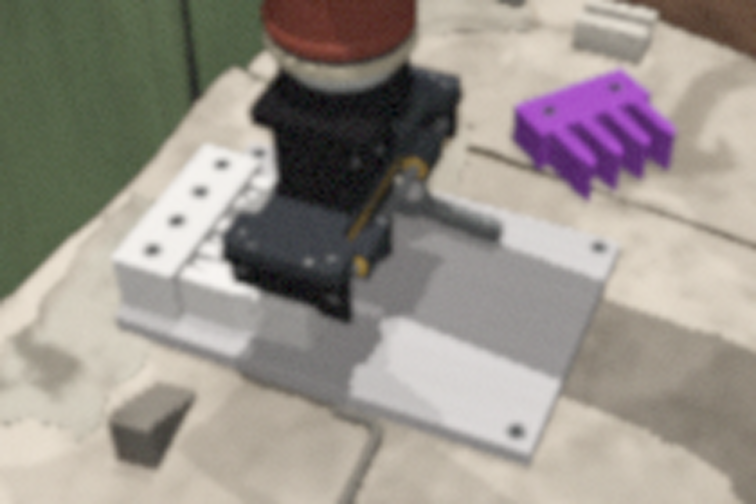

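Request:
{"op": "play_rows", "data": {"steps": [[-15,-1.5,0,0],[-20,-2,10,0],[-30,-3,40,0],[-40,-5,45,0],[-30,0,40,0],[0,0,0,0]]}}

```text
clock: 6.65
tool_pos: [0.4615, -0.1921, 0.1681]
orientation: [2.166, 0.097, -2.159]
wrist_force: [0.6, -0.1, 0.2]
opening: 0.602
```

```bash
python3 look.py 8
```

```text
6.75 [ 0.4618 -0.1911  0.1639] jaw deg 95.93735900543193 down [ 0.   -0.01 -1.  ] F [ 0.3  0.1 -0.6] j [ 0.64  0.09 -0.36  1.89  0.04  1.17 -1.2 ] 0.5976747126801851
```

View pics/top8.png

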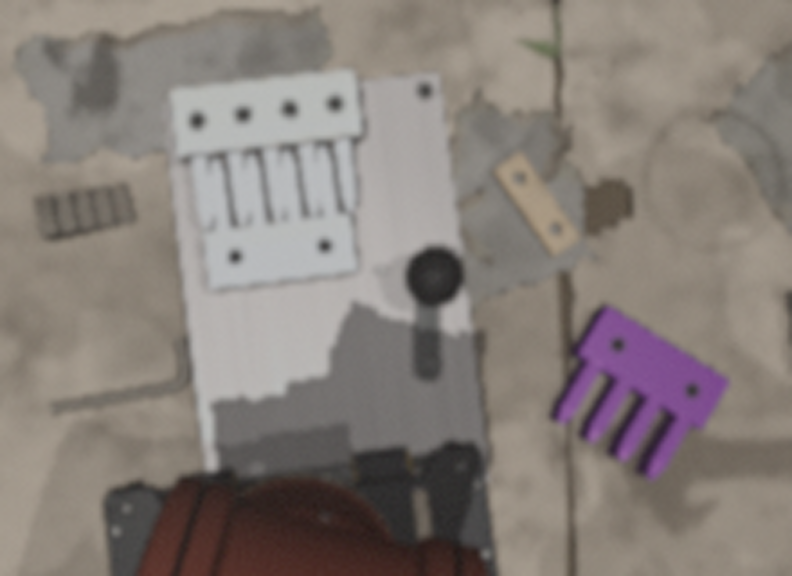

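View pics/side8.png

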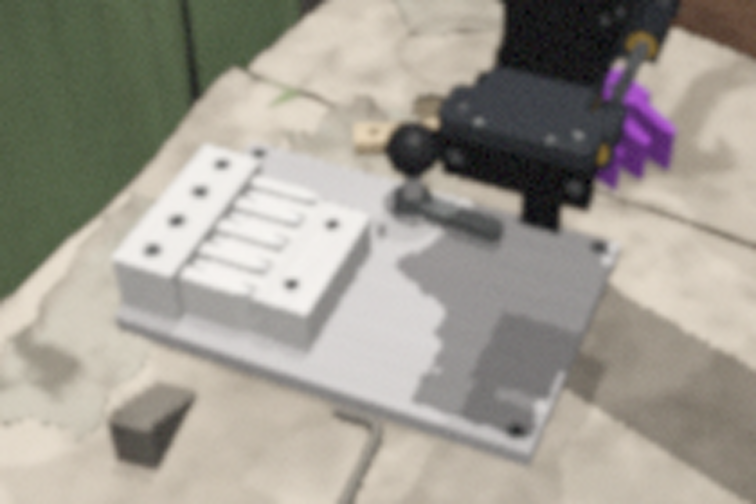

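```bash
python3 - <<'E'
from h import *
from scipy.optimize import least_squares
t=np.array([435,276])/3.6+[219.64,109.64];s=np.array([413,150])/3.6+[209.64,139.64]
print(back('top',t,.074),back('side',s,.074))
print(least_squares(lambda X:np.r_[(proj('top',X)-t).ravel(),(proj('side',X)-s).ravel()],[.6,-.28,.07]).x)
E
```

```text
[[ 0.60172015 -0.27888502  0.074     ]] [[ 0.59934368 -0.28047633  0.074     ]]
[ 0.60051419 -0.27951507  0.07422559]
```

Request:
{"op": "play_rows", "data": {"steps": [[20,-13,0,7.5],[20,-13,0,7.5],[20,-13,0,7.5],[20,-13,0,7.5],[20,-13,0,7.5],[20,-13,0,7.5],[15,-8,0,7.5],[3,-2,0,7.5],[0,0,0,0]], "fingers": 72}}

```text
clock: 7.65
tool_pos: [0.6107, -0.2759, 0.147]
orientation: [1.479, 1.016, -1.475]
wrist_force: [0.8, 0.9, -0.0]
opening: 0.723
```

```bash
python3 look.py 9
```

```text
7.75 [ 0.6099 -0.2755  0.1475] jaw deg 158.46266073866104 down [-0.001  0.005 -1.   ] F [ 0.1 -0.2  0.8] j [ 0.69  0.46 -0.45  1.48  0.2   1.25 -0.16] 0.7175908147849389
```

Request:
{"op": "play_rows", "data": {"steps": [[-9.5,-3.5,0,0],[0,0,0,0]]}}

```text
clock: 7.95
tool_pos: [0.5994, -0.2784, 0.1466]
orientation: [1.486, 1.011, -1.484]
wrist_force: [0.0, 0.2, -0.2]
opening: 0.722
```

Request:
{"op": "play_rows", "data": {"steps": [[0.5,-0.5,-25,0],[0,0,-25,0],[0,0,-20,0],[0,0,-12,0],[0,0,-6,0],[0,0,0,0]]}}

```text
clock: 8.55
tool_pos: [0.599, -0.2798, 0.0595]
orientation: [1.492, 0.998, -1.487]
wrist_force: [0.6, 0.4, 0.4]
opening: 0.716
```

```bash
python3 look.py 10
```

```text
8.65 [ 0.5998 -0.28    0.0606] jaw deg 157.7098083514712 down [ 0.004  0.    -1.   ] F [-0.5 -1.1 -0.2] j [ 0.69  0.52 -0.43  1.59  0.23  1.08 -0.18] 0.7229734769964314
```

View pics/side10.png

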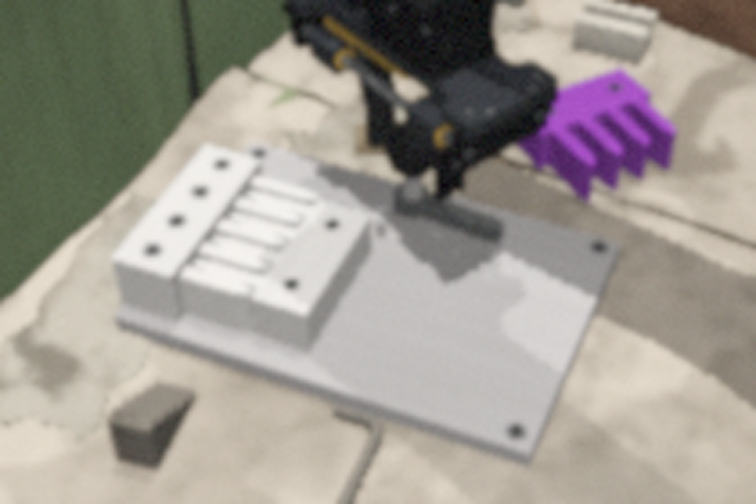

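Fingers straddle the ball; lower 5 mm more and close.

Request:
{"op": "play_rows", "data": {"steps": [[0,0,-5.5,0],[0,0,0,0]]}}

```text
clock: 8.85
tool_pos: [0.6008, -0.2803, 0.0566]
orientation: [1.493, 0.994, -1.484]
wrist_force: [0.6, 0.7, -0.3]
opening: 0.721
```

Request:
{"op": "play_rows", "data": {"steps": [[0,0,0,0],[0,0,0,0],[0,0,0,0],[0,0,0,0],[0,0,0,0]], "fingers": 20}}

```text
clock: 9.35
tool_pos: [0.6014, -0.2805, 0.0578]
orientation: [1.494, 0.993, -1.483]
wrist_force: [0.3, -0.1, -0.5]
opening: 0.44
```

Request:
{"op": "play_rows", "data": {"steps": [[0,0,0,0],[0,0,0,0]]}}

```text
clock: 9.55
tool_pos: [0.6013, -0.2805, 0.0577]
orientation: [1.494, 0.993, -1.484]
wrist_force: [-0.8, 0.0, 0.6]
opening: 0.444
```

```bash
python3 look.py 11
```

```text
9.65 [ 0.6013 -0.2805  0.0577] jaw deg 157.68382062893323 down [ 0.008 -0.001 -1.   ] F [-1.  -0.4 -0.4] j [ 0.69  0.52 -0.43  1.59  0.23  1.07 -0.19] 0.4425246458244562
```

View pics/side11.png

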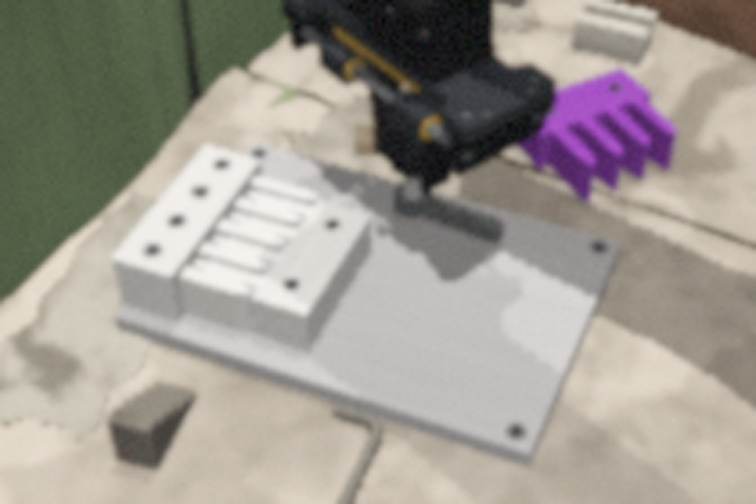

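Request:
{"op": "play_rows", "data": {"steps": [[0,0,0,-6],[0,0,0,-6],[0,0,0,-6]]}}

```text
clock: 9.95
tool_pos: [0.6015, -0.2806, 0.0577]
orientation: [1.715, 0.776, -1.705]
wrist_force: [-0.8, 0.0, -0.8]
opening: 0.446
```

```bash
python3 look.py 12
```

```text
10.05 [ 0.6014 -0.2806  0.0577] jaw deg 139.32864746884712 down [ 0.007 -0.004 -1.   ] F [-0.3 -0.1 -1. ] j [ 0.64  0.51 -0.36  1.6   0.2   1.07 -0.48] 0.4430745496326998
```

View pics/side12.png

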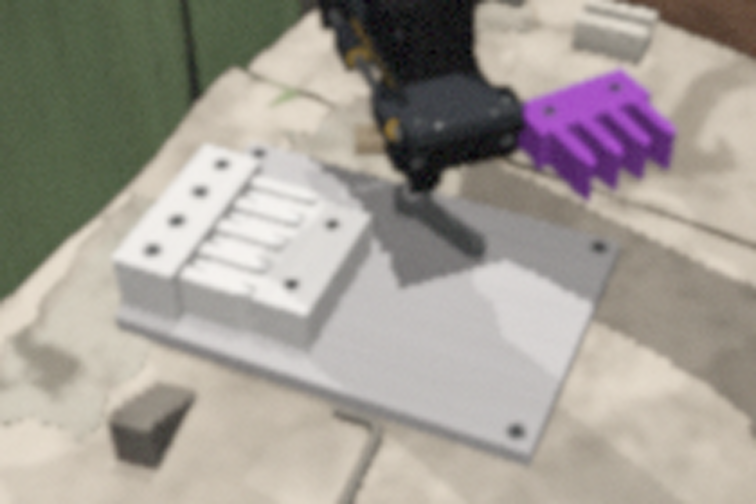

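Request:
{"op": "play_rows", "data": {"steps": [[0,0,0,-6],[0,0,0,-6],[0,0,0,-6],[0,0,0,-6],[0,0,0,-6],[0,0,0,-6],[0,0,0,0]]}}

```text
clock: 10.75
tool_pos: [0.6015, -0.281, 0.0577]
orientation: [2.096, 0.238, -2.091]
wrist_force: [-0.3, -0.3, 0.0]
opening: 0.443
```

```bash
python3 look.py 13; python3 -c "
from h import *;s=status.observe();print(s['wrist_torque'],s['wrist_force'])"
```

```text
10.85 [ 0.6015 -0.2809  0.0577] jaw deg 103.64775329688011 down [ 0.003 -0.008 -1.   ] F [-0.1 -0.2  0.1] j [ 0.55  0.49 -0.24  1.6   0.14  1.06 -1.06] 0.44438198047771094
[-0.08195319  0.06344027 -0.06998808] [-0.09393387 -0.22458547  0.14699856]
```

View pics/side13.png

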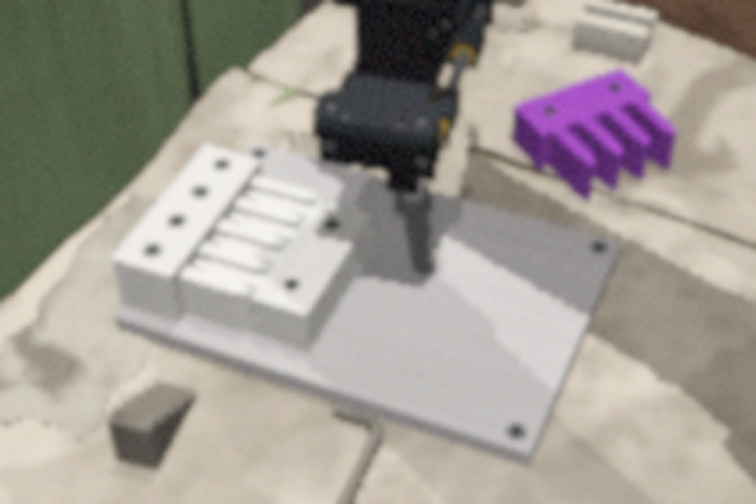

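Request:
{"op": "play_rows", "data": {"steps": [[0,0,0,-5],[0,0,0,-4],[0,0,0,-3],[0,0,0,0]]}}

```text
clock: 11.25
tool_pos: [0.6015, -0.281, 0.0577]
orientation: [2.199, 0.033, -2.196]
wrist_force: [-0.4, -0.1, 0.2]
opening: 0.44
```

```bash
python3 look.py 14; python3 -c "
from h import *;s=status.observe();print(s['wrist_torque'],s['wrist_force'])"
```

```text
11.35 [ 0.6015 -0.2811  0.0577] jaw deg 92.26706885618593 down [ 0.002 -0.008 -1.   ] F [-0.2  0.1  0.7] j [ 0.52  0.49 -0.2   1.6   0.12  1.06 -1.25] 0.44057041623166704
[-0.01622177  0.07244448 -0.05642117] [-0.23303585  0.12362742  0.70659919]
```

View pics/side14.png

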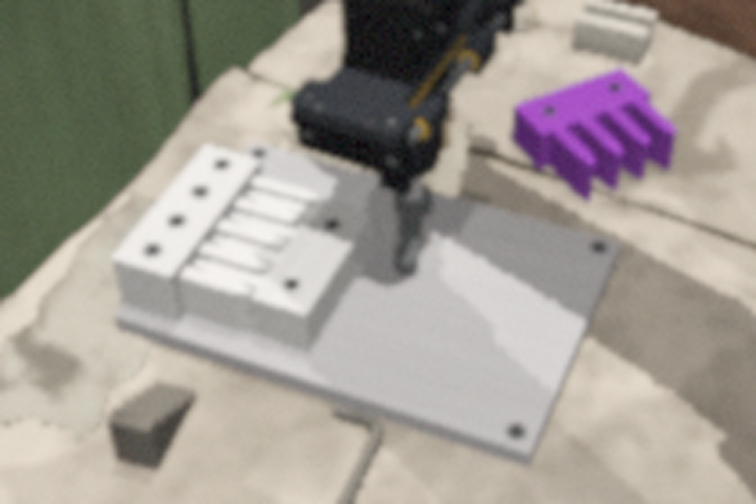

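Request:
{"op": "play_rows", "data": {"steps": [[0,0,0,-4],[0,0,0,-4],[0,0,0,-4]]}}

```text
clock: 11.65
tool_pos: [0.6015, -0.2811, 0.0577]
orientation: [-2.14, 0.187, 2.138]
wrist_force: [-0.4, -1.0, 0.1]
opening: 0.44
```

```bash
python3 look.py 15; python3 -c "
from h import *;s=status.observe();print(s['wrist_torque'],s['wrist_force'])"
```

```text
11.75 [ 0.6015 -0.2811  0.0577] jaw deg 80.54787308547172 down [ 0.    -0.008 -1.   ] F [ 0.1 -0.3  0.2] j [ 0.49  0.49 -0.16  1.6   0.1   1.06 -1.44] 0.44482342333958513
[-0.00165452  0.03503612 -0.1404623 ] [ 0.14161432 -0.28615989  0.21347931]
```

View pics/side15.png

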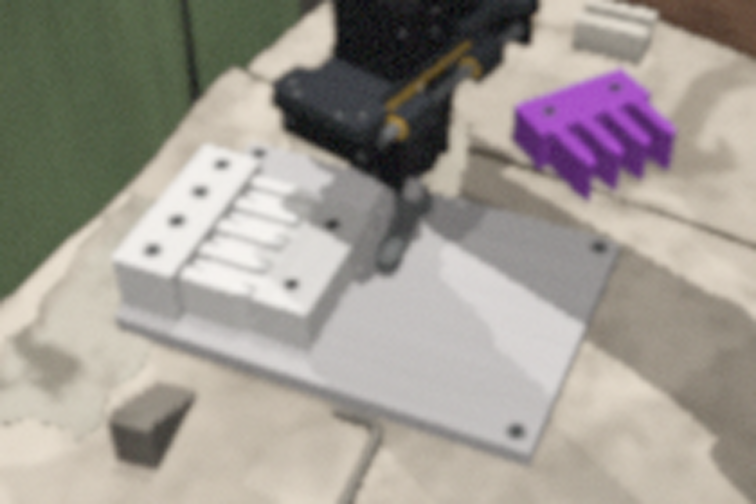

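View pics/top15.png

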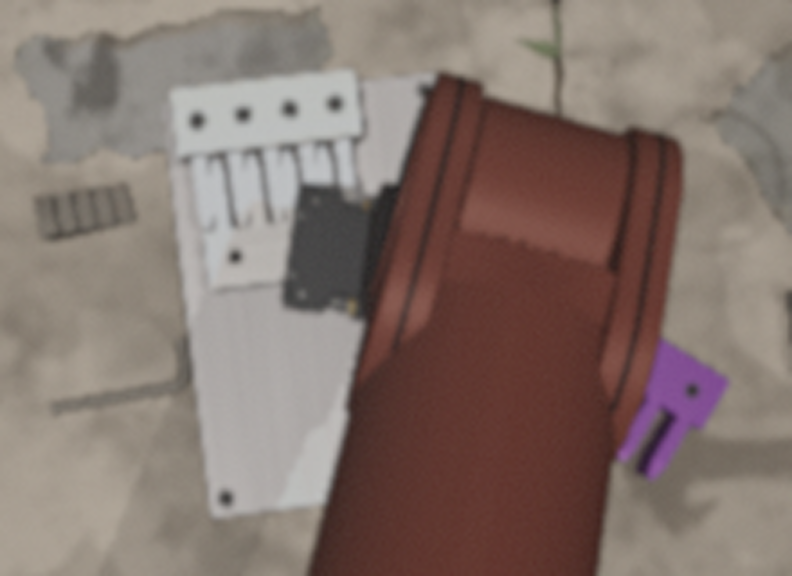

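Request:
{"op": "play_rows", "data": {"steps": [[0,0,0,-3],[0,0,0,-3],[0,0,0,-2]]}}

```text
clock: 12.05
tool_pos: [0.6014, -0.2812, 0.0577]
orientation: [-2.066, 0.317, 2.066]
wrist_force: [-0.4, 0.3, 0.2]
opening: 0.442
```

```bash
python3 look.py 16; python3 -c "
from h import *;s=status.observe();print(s['wrist_torque'],s['wrist_force'])"
```

```text
12.15 [ 0.6015 -0.2812  0.0577] jaw deg 73.11918026710403 down [-0.001 -0.009 -1.   ] F [-0.1 -0.8  0.2] j [ 0.47  0.49 -0.14  1.6   0.08  1.06 -1.56] 0.44446869468368644
[-0.11713997  0.13541953  0.54686407] [-0.05507838 -0.83868569  0.16551408]
```

View pics/side16.png

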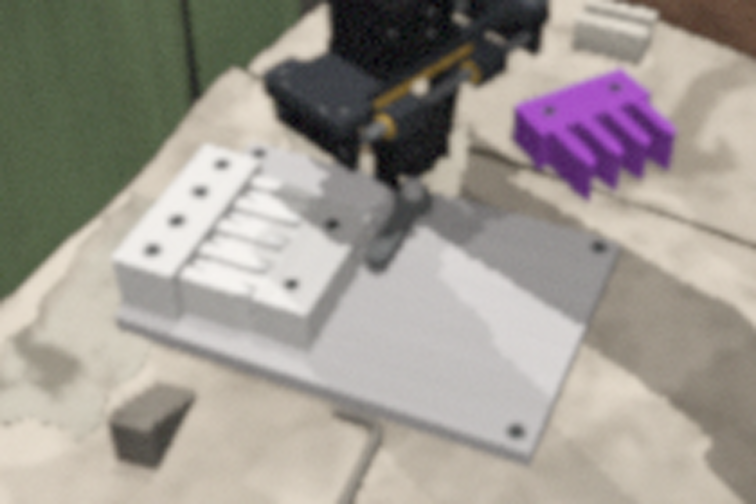

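Request:
{"op": "play_rows", "data": {"steps": [[0,0,0,-2],[0,0,0,0]]}}

```text
clock: 12.35
tool_pos: [0.6017, -0.2813, 0.0578]
orientation: [-2.049, 0.347, 2.048]
wrist_force: [-2.2, 0.3, 1.4]
opening: 0.443
```

```bash
python3 -c "
from h import *;s=status.observe();print(s['wrist_torque'],s['wrist_force'],s['orientation'])"
```

```text
[0.02907366 0.4934767  0.19393813] [-2.1824137   0.29566044  1.42392457] [-2.04889491  0.34669948  2.04806722]
```

Request:
{"op": "play_rows", "data": {"steps": [[0,0,0,0],[0,0,0,0],[0,0,0,0],[0,0,0,0]], "fingers": 72}}

```text
clock: 12.75
tool_pos: [0.6017, -0.281, 0.0576]
orientation: [-2.049, 0.344, 2.049]
wrist_force: [0.3, -0.0, 0.1]
opening: 0.686
```

Request:
{"op": "play_rows", "data": {"steps": [[0,0,15,0],[0,0,25,0],[0,0,40,0],[0,0,40,0],[-30,-20,20,0],[-40,-20,0,0],[-40,-20,0,0],[-40,-20,0,0],[0,0,0,0]]}}

```text
clock: 13.65
tool_pos: [0.4472, -0.361, 0.2132]
orientation: [-2.06, 0.342, 2.044]
wrist_force: [0.4, -0.2, 0.0]
opening: 0.721
```

```bash
python3 look.py 17
```

```text
13.75 [ 0.4522 -0.3574  0.2131] jaw deg 71.9718990877374 down [ 0.009 -0.009 -1.   ] F [-0.   0.6  0.4] j [ 0.66  0.18 -0.08  1.67  0.02  1.27 -1.31] 0.7190303385393921
```

View pics/side17.png

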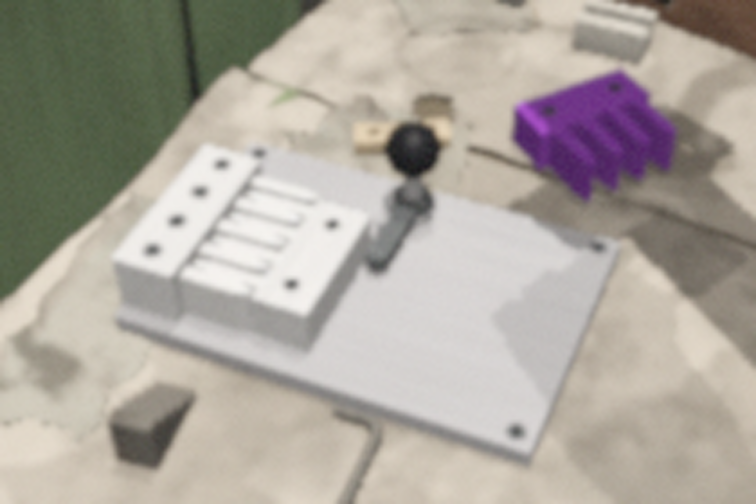

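View pics/top17.png

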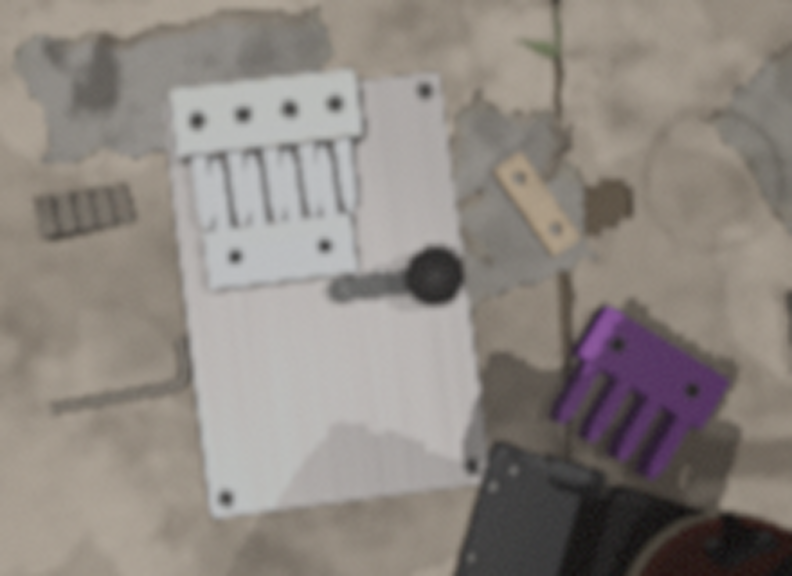

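```bash
python3 - <<'E'
from fit import *
# tongue tip hole/end centre ~ (343,289), plus tongue mid (385,284)
for (n,uv,o) in (('top',(342,289),(219.64,109.64)),('side',(380,262),(209.64,139.64))):
    P=back(n,np.array(uv)/3.6+o,.032)[0];a=np.array([.6005,-.2795]);d=P[:2]-a
    print(n,P,np.linalg.norm(d),'deg from mould y',np.degrees(np.arctan2(d[1],d[0]))-90-5.87)
s=status.observe();print(s['tool_pos'],s['dq'].round(3))
ctrl.close_job()
E
```

```text
top [ 0.59612919 -0.21934039  0.032     ] 0.06031818296711877 deg from mould y -1.7145599365753084
side [ 0.58737556 -0.21194326  0.032     ] 0.06881979210316247 deg from mould y 5.124063492323661
[ 0.45217986 -0.35736906  0.21305558] [-0.032  0.029 -0.038 -0.014 -0.008 -0.005 -0.011]
the job is handed in; nothing more can be done
```

The mould is closed and latched, and I handed the job in at about 13.8 s of the 51 s allowed. The hand-in reports no verdict.

- **Core:** I pushed it along the base plate on the two parted fingers, squaring it up on the way. It stopped against a firm resistance of about 12–16 N. The tool was then within about 2 mm of where I expected it to be with the core home. Later pictures show the core's fins between the fixed fins and its shoulder on their noses.
- **Latch:** I gripped the ball knob and turned it clockwise by about 86° of gripper rotation. The wrist moment rose from about 0.1 to 0.55 N m, which I took as the stop. After one more nudge it read lower, 0.19 N m, with about 0.5 N m about the world's y.
- **Final pictures:** The tongue lies straight across behind the core. The step block, hex key and clamp strap look unmoved by eye; I did not measure them again. The gripper is open and well clear, touching nothing.

Two checks did not fully agree:

- **Tongue angle:** against the mould's y it came out at -1.7° from the top camera and +5.1° from the side camera. Both are within the 7.4° (0.13 rad) tolerance and within what hand-picked pixels allow.
- **Turn angle:** the gripper turned through more than the nominal 1.3 rad (75°). Either the tongue started slightly behind 0 or the fingers slipped a little on the ball.

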